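# Close up the row of books on the bookseller's desk

### The arm

A 7-joint arm with a two-finger parallel gripper is mounted at the origin on the work surface. World frame = base frame: x ahead of the robot, y to its left, z up, the work surface at z = 0. Lengths are in mm, angles in rad, forces in N, time in s.
With the tool pointing down it reaches from about 425 to 875 mm from the base axis. Payload 4.7 kg.
Tool frame: the origin (TCP) lies at the very end of the fingers, on their centre line; the grasp point (between the pads) lies 19 mm behind it; z points along the fingers, y is the line along which they close (so a half turn about z gives the same grasp; the last joint's range is limited). The gripper opens to 85 mm and grips with 20 to 120 N. Pads are 22 mm wide; open, the fingers measure 114 mm over their backs; the gripper's body (76 mm by 85 mm) begins 54 mm behind the grasp point. The pads swing forward as they close: fully open they stand 13 mm farther back than shut.
Start: joints at [1.329, 0.321, -0.07, 1.45, 0.023, 1.371, -0.057], TCP at [164.441, -628.875, 231.349] pointing down, gripper open.
Joint ranges: [-2.86, 2.86], [-0.3, 2.09], [-1.38, 1.24], [0.06, 2.45], [-1.56, 4.7], [0.09, 2.05], [-2.69, 2.69]. Speed limits (rad/s): [2.57, 2.57, 3.14, 3.14, 3.14, 3.14, 3.14].

### API

Orientations are given as a 3x3 rotation matrix whose columns are the frame's x, y, z axes.
In Python, from rig import env, imaging, finder gives the robot as it stands.
- The arm moves only by the tool arm_command, never from a script. Its argument "steps" is a list of rows, each an object of numbers: "x", "y", "z": the shift along the tool's x, y, z in mm; "rx", "ry", "rz": the turn, a rotation vector about the tool's x, y, z in degrees. In form: [{"x": .., "y": .., "z": .., "rx": .., "ry": .., "rz": ..}, ...]. A call has 1 to 12 rows; each row is the pose to reach, as a shift and turn from the pose commanded when the call began, along the tool's axes at that moment; what a row does not reach only later rows make up. A row lasts 1/10 s, in which the tool goes at most 50 mm and 8.59 degrees, less where a joint would pass 70% of its speed; a pose out of reach is approached as far as the arm can. A call with a gripper value outside its range is refused whole. "grip" is the closure, from 0 (fully open) to 1 (shut), set as the call begins (left out, the last holds). The fingers move at their own pace and stop on an object; the grip force is fixed at half the most. Time passes only in rows, so rows that repeat a pose let the fingers close. It gives the time, the measured TCP pose, the force, the opening and the grip force at its end, in the units of the state.
- env.observe(): the state, without advancing time (a new reading comes with each control period).
- imaging.read_camera(name): name is "scene" or "top" or "wrist"; returns the picture (384x512x3 uint8, red, green, blue); there is no depth.
- imaging.camera_info(name): a dict with "fx", "fy", "cx", "cy" (pixels), "dist_coeffs" ([k1, k2, p1, p2, k3] as OpenCV has them; the pictures are not rectified), "rvec" (rotation vector, rad) and "tvec" (3), from world to camera coordinates, as OpenCV has them. Camera axes: x right, y down, z forward; pixel columns grow to the right and rows downward; lengths in mm; the calibration is good to about 2 mm. A picture is of the moment at which its call begins: read the wrist's pose just before it. camera_info takes no time and is no camera call; for the wrist camera it gives the pose at the moment of the call.
- env.sign_off(): hands the job in; it is judged then, once.
Trained networks look in the newest picture that a camera, given by its name, has taken for a name from the list of things; names that differ only in an ending like _2 or _b are one class to them, and where a whole thing is asked for, a point or a joint stands for the part that bears it (a point fixed in the world has none). Each returns a list of dicts, best first, with "confidence" (0 to 1); they miss things now and then, are a little off and sometimes report something else, mostly with a low value. They report only what shows in the picture. A call takes as long as a camera call. They do not tell look-alikes from the thing itself.
- finder.find_in(camera, query): "xy" ([column, row] in pixels, amid what is visible of it).
- finder.regions_of(camera, query): "mask" (384x512 bool, what is visible of it) and "xy" ([column, row] in pixels, amid what is visible of it).
The state is a dict: "time_s": time; "q": joint angles; "joint_vel": joint speeds; "joint_torque": joint torques, N m; "tool_pos": TCP position; "tool_rot": TCP orientation; "force": force on the tool from outside, world axes, zero at the start; "moment": the same for the moment, N m; "width": finger opening in mm; "grasp_force": force on a finger pad.
Only numpy, scipy, OpenCV 4.12 (cv2) and the standard library are available. Lean on these libraries where they do the work, as an engineer would, in place of code of your own. Each camera call takes 0.05 s, during which the arm holds its last target. There are 200 camera calls.

### The job

Tidy the row of books that stands against the card-index cabinet, by pushing only: push the one volume that sticks out of the row back in until its spine is flush with its neighbours and the cabinet's front, and push the tall wooden bookend, low on its plinth so that it slides upright, along the row so that it takes the stray tall red book with it and closes the whole row up tight against the cabinet, the bookend standing square against the red book. Lift nothing, let nothing tip, and leave the other things on the desk where they are.

Things in the scene. Friction and masses are not known exactly. Their poses are not given: they have to be found in the camera images.
- card_cabinet: oak card-index cabinet, 200 mm wide, 340 deep, 250 high; fixed. Origin: on the desk at the left end (seen from the robot) of its front. x points back along its left side; y points away from that side, along the row. Four volumes stand from y = 0 on (1.5 mm gaps), spines at x = 0, but one sticks out 28 to 43 mm. Closed up, they and the red book take 208 mm of y.
- vol_green: volume of the set, dark green cover, pale blank label on the spine: closed book standing upright, 145 mm deep (x), 40 mm thick (y), 225 mm high, about 0.75 kg. Origin: centre of its underside. Its spine faces its -x, 72.5 mm from the origin.
- vol_oxblood: volume of the set, dark oxblood red-brown cover, pale blank label on the spine: closed book standing upright, 145 mm deep (x), 40 mm thick (y), 225 mm high, about 0.75 kg. Origin: centre of its underside. Its spine faces its -x, 72.5 mm from the origin.
- vol_navy: volume of the set, navy blue cover, pale blank label on the spine: closed book standing upright, 145 mm deep (x), 40 mm thick (y), 225 mm high, about 0.75 kg. Origin: centre of its underside. Its spine faces its -x, 72.5 mm from the origin.
- vol_tan: volume of the set, tan brown cover, pale blank label on the spine: closed book standing upright, 145 mm deep (x), 40 mm thick (y), 225 mm high, about 0.75 kg. Origin: centre of its underside. Its spine faces its -x, 72.5 mm from the origin.
- red_book: the stray tall book, bright red cloth with a black blank label: stands upright apart from the row, 150 mm deep (x), 48 mm thick (y), 240 mm high, about 0.85 kg. Origin: centre of its underside; its spine faces its -x and is roughly in line with the row already (within about 20 mm is near enough).
- bookend: tall pale maple bookend beyond the red book, 190 mm high, about 0.8 kg, felt underside, friction 0.3 to 0.5. Plinth 120 (x) by 70 (y) by 40 mm high; above it a slim pilaster 88 by 46 mm, flush with the inner face, and a cap 104 by 56 mm. Origin: centre of its underside; y points away from the row: the outer face, to be pushed, lies 35 mm on +y. Pushed above about 55 mm it tips.
- bookend_inner (a point): point at the foot of the bookend's flat inner face (the face towards the books), 35 mm from the bookend's origin on its -y, at desk height.
- vase: celadon green vase, 100 mm wide, 130 mm high; bystander. Origin: centre of its underside.
- pencil_mug: blue mug with pencils, 78 mm wide, 95 mm high (pencils to 165 mm); bystander. Origin: centre of its underside.
- dressing_bottle: amber bottle of leather dressing with a black cap, 60 mm wide, 165 mm high; bystander. Origin: centre of its underside.
- paste_jar: white paste jar with a green lid, 76 mm wide, 85 mm high; bystander. Origin: centre of its underside.
- loupe: brass and glass desk loupe, 68 mm wide, 36 mm high; bystander. Origin: centre of its underside.
- tape_dispenser: black tape dispenser, 150 mm by 60 mm, 84 mm high; bystander. Origin: centre of its underside.
Mind the look-alikes: they are no part of the job. What is shaped like the bookend but pink is not meant. Leave any purple look-alike of the red_book alone.

How it is judged (in metres and radians):
At the end, for the whole second after the job is handed in: All upright within 3 degrees and at rest: volumes' spines within 8 mm of the cabinet's front plane, red book's within 25 mm; bookend's inner face 200 to 218 mm from the cabinet's side (gaps under 10 mm in all), within 40 mm of the books' mid-depth, square within 5 degrees (x of vol_green in the frame of card_cabinet between 0.0645 and 0.0805 m and y of vol_green in the frame of card_cabinet between 0 and 0.208 m and x of vol_oxblood in the frame of card_cabinet between 0.0645 and 0.0805 m and y of vol_oxblood in the frame of card_cabinet between 0 and 0.208 m and x of vol_navy in the frame of card_cabinet between 0.0645 and 0.0805 m and y of vol_navy in the frame of card_cabinet between 0 and 0.208 m and x of vol_tan in the frame of card_cabinet between 0.0645 and 0.0805 m and y of vol_tan in the frame of card_cabinet between 0 and 0.208 m and x of red_book in the frame of card_cabinet between 0.05 and 0.1 m and y of red_book in the frame of card_cabinet between 0.17 and 0.2 m and y of bookend_inner in the frame of card_cabinet between 0.2 and 0.218 m and x of bookend_inner in the frame of card_cabinet between 0.035 and 0.115 m and angle between the y axis of bookend and the y axis of card_cabinet, either way round below 0.09 rad and angle between each of vol_green, vol_oxblood, vol_navy, vol_tan, red_book, bookend's own z axis and vertical below 0.05 rad and linear speed of each of vol_green, vol_oxblood, vol_navy, vol_tan, red_book, bookend below 0.02 m/s); the robot touches nothing.
It fails at once if a book or the bookend is lifted: its underside's centre comes more than 12 mm off the desk (height (world z) of any of vol_green, vol_oxblood, vol_navy, vol_tan, red_book, bookend above 0.012 m).
It fails at once if a book or the bookend tips by more than 11 degrees (angle between any of vol_green, vol_oxblood, vol_navy, vol_tan, red_book, bookend's own z axis and vertical above 0.2 rad).
It fails at once if another thing on the desk (vase, mug, bottle, jar, loupe, tape dispenser) is moved by more than 20 mm (distance of any of vase, pencil_mug, dressing_bottle, paste_jar, loupe, tape_dispenser from where it was at the start of the episode above 0.02 m).
It also fails if it takes over 72 s, if anything falls off the work surface, if the arm or the gripper's body presses on something with over 40 N, if the wrist force passes 120 N, or if a joint passes its speed limit or range.

## Working session

There is one attempt and no reset: what is moved stays moved. The work goes in short steps, Python scripts to look and compute and a tool call to move; the robot and the scene stay as the last step left them, time stands still between calls to the robot, and variables do not carry over. Pictures are saved under pics/ and viewed, at most 10 in all, crops included, and the job is handed in when it is done.

Besides the shell and the picture viewer there is one more tool, called after "Call:" in YAML: its name, and indented under it one key for each argument. arm_command: Moves the arm, as the interface text tells. Its arguments: {"type":"object","properties":{"steps":{"type":"array"},"grip":{"type":"number"}},"required":["steps"]}

```bash
mkdir -p pics; ls
python3 - <<'E'
from rig import env, imaging, finder
import cv2,numpy as np
s=env.observe(); print(s['time_s'],s['tool_pos'],s['tool_rot'],s['force'])
ims=[]
for c in ['scene','top']:
    im=imaging.read_camera(c); cv2.imwrite(f'pics/{c}0.png',im[...,::-1])
    i=imaging.camera_info(c); print(c,i)
E
```

```text
pics
0.0 [ 164.30624337 -628.3237364   230.20157404] [[ 9.67439163e-01  2.53102974e-01 -5.92899427e-04]
 [ 2.53103647e-01 -9.67437388e-01  1.85571626e-03]
 [-1.03905769e-04 -1.94535759e-03 -9.99998102e-01]] [ 0.40197866 -0.04153957  0.70782044]
scene {'fx': 347.3855835149493, 'fy': 347.3855835149493, 'cx': 260.02465008526246, 'cy': 189.1198241282739, 'dist_coeffs': array([-0.02207648,  0.        ,  0.        ,  0.        ,  0.        ]), 'rvec': array([ 2.83078808e+00, -3.42635362e-02, -2.37661283e-03]), 'tvec': array([-505.55455832,   16.48178496, 1037.1767324 ])}
top {'fx': 371.0344424288737, 'fy': 371.0344424288737, 'cx': 252.9294950044072, 'cy': 186.1692653888087, 'dist_coeffs': array([0.01953285, 0.        , 0.        , 0.        , 0.        ]), 'rvec': array([ 2.1049037 , -2.11516868,  0.17581072]), 'tvec': array([  23.12336195,  506.2450567 , 1203.27591831])}
```

View pics/scene0.png

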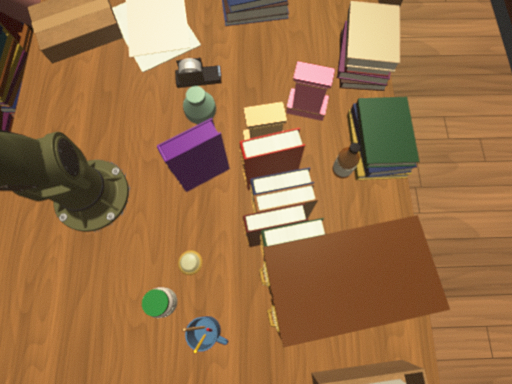

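View pics/top0.png

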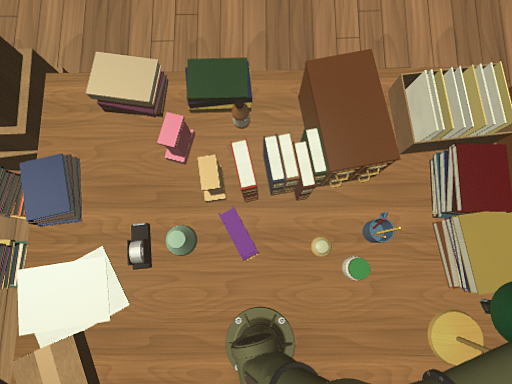

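Top view: cabinet around (345,110). The row from it is green (315,150), oxblood sticking out (304,170), then (288,160) and (272,160). The red book is at (243,170), and purple at (240,235) is its look-alike. The maple bookend is at (210,175), and pink at (175,135) is its look-alike. I choose the bright red book and the pale maple bookend, and check both in close crops.

```bash
cat > h.py <<'E'
from rig import env, imaging, finder
import cv2,numpy as np
def P(cam,uv,z):
    i=imaging.camera_info(cam);K=np.array([[i['fx'],0,i['cx']],[0,i['fy'],i['cy']],[0,0,1]])
    n=cv2.undistortPoints(np.array(uv,float).reshape(-1,1,2),K,i['dist_coeffs']).reshape(-1,2)
    R=cv2.Rodrigues(i['rvec'])[0];t=i['tvec'];c=-R.T@t
    d=np.c_[n,np.ones(len(n))]@R
    return c+d*((z-c[2])/d[:,2])[:,None]
def Q(cam,X):
    i=imaging.camera_info(cam);K=np.array([[i['fx'],0,i['cx']],[0,i['fy'],i['cy']],[0,0,1]])
    return cv2.projectPoints(np.array(X,float),i['rvec'],i['tvec'],K,i['dist_coeffs'])[0].reshape(-1,2)
E
python3 - <<'E'
import cv2
a=cv2.imread('pics/top0.png')[45:210,190:405];b=cv2.imread('pics/scene0.png')[90:350,230:455]
cv2.imwrite('pics/c1.png',cv2.resize(a,None,fx=3.6,fy=3.6,interpolation=cv2.INTER_CUBIC))
cv2.imwrite('pics/c2.png',cv2.resize(b,None,fx=2.3,fy=2.3,interpolation=cv2.INTER_CUBIC))
E
```

```text
(no output)
```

View pics/c1.png

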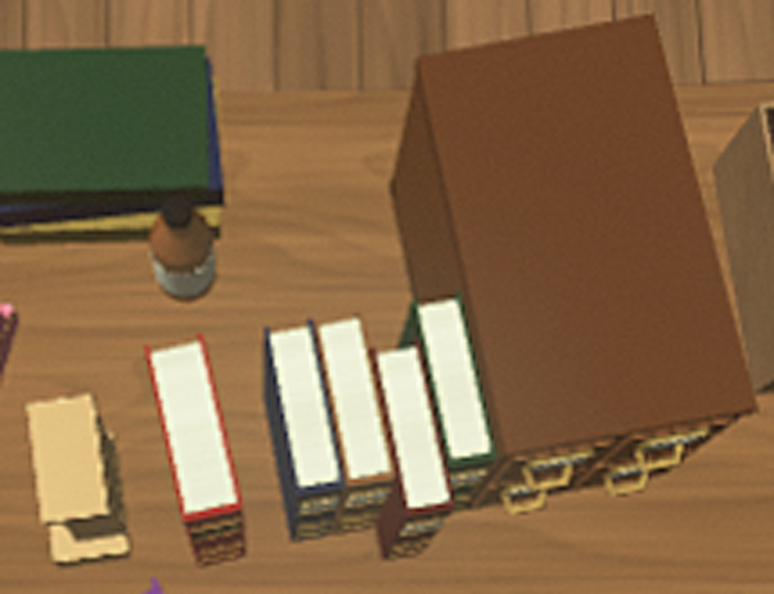

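View pics/c2.png

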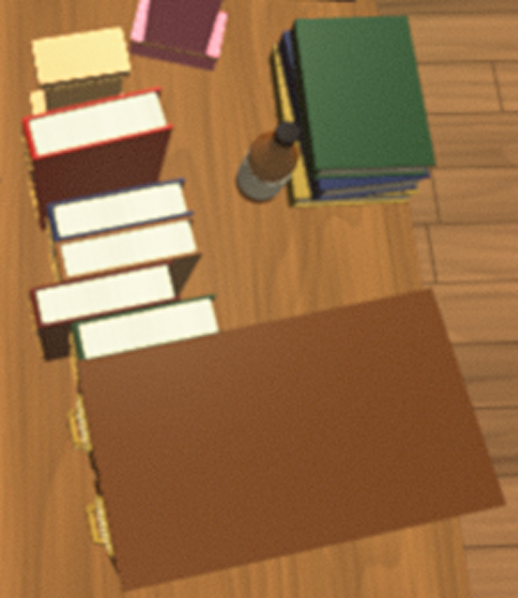

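Both crops confirm bright red book and pale maple bookend (c1 at (190,430) and (65,460)); the protruding volume is oxblood (c1 top at (415,430)).

```bash
cat >> h.py <<'E'
def A(p): return np.array(p,float)/3.6+[189.6,44.6]
def B(p): return np.array(p,float)/2.3+[229.7,89.7]
E
python3 - <<'E'
from h import *
np.set_printoptions(precision=1,suppress=True)
from scipy.optimize import least_squares
ct=P('top',A([(418,58),(653,14),(755,410),(497,456)]),250)
cs=P('scene',B([(432,290),(505,505),(122,590),(82,358)]),250)
print('cab',ct[:,:2],cs[:,:2])
m=np.array([[340,0],[340,-200],[0,-200],[0,0]],float)
f=lambda p,o:(m@np.array([[np.cos(p[2]),np.sin(p[2])],[-np.sin(p[2]),np.cos(p[2])]])+p[:2]-o)
rs=[]
for o in (ct,cs):
    r=least_squares(lambda p:f(p,o[:,:2]).ravel(),[550,-150,0.2]);print(r.x,np.abs(r.fun).max());rs.append(r.x)
p=np.mean(rs,0);np.save('cab.npy',p);c,s=np.cos(p[2]),np.sin(p[2]);R=np.array([[c,-s],[s,c]])
loc=lambda w:(w[:,:2]-p[:2])@R
print('p',p)
for n,cam,pts,z in [('ox','top',A([(378,352),(417,346),(450,505),(403,512)]),225),('red','top',A([(147,348),(203,337),(240,505),(185,517)]),240),('be','top',A([(27,403),(92,394),(108,512),(40,522)]),190),
 ('navy','top',A([(265,330),(312,322),(342,484),(297,490)]),225),('green','top',A([(418,303),(460,297),(492,460),(452,465)]),225),
 ('ox','scene',B([(33,292),(172,265),(178,295),(42,325)]),225),('red','scene',B([(25,120),(163,90),(172,127),(32,157)]),240),('be','scene',B([(33,40),(127,28),(131,68),(42,82)]),190),('plinth','top',A([(50,530),(55,563)]),40),('bot','top',A([(60,563)]),0),('bottle','top',A([(185,280)]),20),('vase','top',[(181,238)],60)]:
    w=P(cam,pts,z);print(n,cam,'\n',np.c_[w[:,:2],loc(w)])
for n in ['purple']: 
    w=P('top',[(220,212),(229,208),(258,254),(247,260)],240);print(n,np.c_[w[:,:2],loc(w)])
E
```

```text
cab [[ 849.5 -143.6]
 [ 885.3 -339.4]
 [ 544.1 -398.2]
 [ 508.8 -195.7]] [[ 848.3 -145.5]
 [ 882.4 -340.7]
 [ 542.2 -400.2]
 [ 513.7 -201.5]]
[ 512.8 -198.5    0.2] 4.276323736856057
[ 512.4 -201.5    0.2] 3.3322232890304804
p [ 512.6 -200.     0.2]
ox top 
 [[ 602.8 -106.9  104.4   77. ]
 [ 607.6 -138.8  103.8   44.7]
 [ 474.8 -161.3  -30.9   44.5]
 [ 469.3 -123.7  -30.1   82.5]]
red top 
 [[603.4  81.4 136.  262.5]
 [612.3  35.9 137.2 216.2]
 [473.1   6.4  -4.9 210.2]
 [463.7  50.   -7.  254.7]]
be top 
 [[572.1 186.9 122.6 371.8]
 [579.5 132.  120.8 316.4]
 [477.8 116.9  18.  318.4]
 [469.7 173.4  19.4 375.4]]
navy top 
 [[622.7 -14.5 139.2 164.8]
 [629.2 -53.3 139.2 125.5]
 [492.6 -75.4   0.8 126.2]
 [488.  -39.2   2.2 162.7]]
green top 
 [[ 644.5 -140.7  139.9   36.8]
 [ 649.3 -175.3  138.9    1.9]
 [ 511.4 -196.1   -0.6    4.1]
 [ 507.5 -164.     0.9   36.4]]
ox scene 
 [[ 467.8 -131.9  -33.    74.6]
 [ 605.7 -107.9  107.    75.5]
 [ 609.7 -138.5  105.9   44.7]
 [ 476.2 -164.9  -30.1   40.7]]
red scene 
 [[461.9  46.4  -9.3 251.5]
 [606.2  77.2 138.1 258. ]
 [612.9  34.7 137.7 214.9]
 [468.8   5.   -9.4 209.4]]
be scene 
 [[468.8 170.4  18.  372.6]
 [576.6 183.2 126.3 367.4]
 [578.7 131.6 119.9 316.2]
 [478.4 116.6  18.5 318. ]]
plinth top 
 [[489.7 189.   41.6 387.5]
 [458.2 183.6   9.6 387.3]]
bot top 
 [[464.3 185.   15.9 387.7]]
bottle top 
 [[744.3  63.5 272.1 221.6]]
vase top 
 [[ 333.4  255.9 -101.5  479.3]]
purple [[ 395.9  108.9  -64.1  324. ]
 [ 407.1   83.6  -57.2  297.2]
 [ 279.3    2.5 -196.6  238.2]
 [ 263.3   32.7 -207.5  270.7]]
```

```bash
cat >> h.py <<'E'
from scipy.spatial.transform import Rotation as Ro
p=np.load('cab.npy') if __import__('os').path.exists('cab.npy') else None
def go(lx,ly,z,yaw,tilt,push='x'):
    """tool-frame move to cabinet-frame point; push 'x': tool x along cab x; 'y': tool x along cab -y (tool y along cab -x); tilt deg"""
    s=env.observe();R0=np.array(s['tool_rot']);a=p[2]+np.radians(yaw)
    c,q=np.cos(p[2]),np.sin(p[2]);w=np.array([p[0]+c*lx-q*ly,p[1]+q*lx+c*ly,z])
    b=a if push=='x' else a-np.pi/2
    x=np.array([np.cos(b),np.sin(b),0]);zz=np.array([0,0,-1.]);R=np.c_[x,np.cross(zz,x),zz]@Ro.from_euler('y',tilt,degrees=True).as_matrix()
    print('target',w.round(1),'shift',(R0.T@(w-s['tool_pos'])).round(1),'turn',Ro.from_matrix(R0.T@R).as_rotvec(degrees=True).round(1))
def where():
    s=env.observe();c,q=np.cos(p[2]),np.sin(p[2]);d=np.array(s['tool_pos'])[:2]-p[:2]
    print('t',s['time_s'],'world',np.round(s['tool_pos'],1),'local',np.round([c*d[0]+q*d[1],-q*d[0]+c*d[1]],1),'F',np.round(s['force'],1),'w',s['width'],'z',np.round(np.array(s['tool_rot'])[:,2],2),'q',np.round(s['q'],2))
E
python3 -c "
from h import *
print(p);where();go(-90,62.5,340,0,0);go(-90,62.5,340,0,30)"
```

```text
[ 5.12609024e+02 -2.00026742e+02  1.65828219e-01]
t 0.1 world [ 164.3 -628.4  230.3] local [-414.3 -365. ] F [-1.3  0.2  0.3] w 85.296497089566 z [-0.  0. -1.] q [ 1.33  0.32 -0.07  1.45  0.02  1.37 -0.06]
target [ 413.5 -153.2  340. ] shift [ 361.4 -396.8 -109. ] turn [-0.1  0.   5.2]
target [ 413.5 -153.2  340. ] shift [ 361.4 -396.8 -109. ] turn [-1.5 30.   5. ]
```

Call:
arm_command:
  steps:
    - {"z":-50}
    - {"z":-100}
    - {"z":-110}
    - {"x":30,"y":-35,"z":-110}
    - {"x":60,"y":-70,"z":-110,"rz":5}
    - {"x":90,"y":-105,"z":-110,"rz":5}
    - {"x":120,"y":-140,"z":-110,"rz":5}
    - {"x":150,"y":-170,"z":-110,"rz":5}
    - {"x":180,"y":-200,"z":-110,"rz":5}
    - {"x":210,"y":-230,"z":-110,"rz":5}
    - {"x":240,"y":-265,"z":-110,"rz":5}
    - {"x":270,"y":-300,"z":-110,"rz":5}
  grip: 1

```text
invalid input
```

```bash
python3 -c "
from h import *
where();go(-90,62.5,340,0,0);go(-90,62.5,340,0,30)"
```

```text
t 0.1 world [ 164.3 -628.4  230.3] local [-414.3 -365. ] F [-1.3  0.2  0.3] w 85.296497089566 z [-0.  0. -1.] q [ 1.33  0.32 -0.07  1.45  0.02  1.37 -0.06]
target [ 413.5 -153.2  340. ] shift [ 361.4 -396.8 -109. ] turn [-0.1  0.   5.2]
target [ 413.5 -153.2  340. ] shift [ 361.4 -396.8 -109. ] turn [-1.5 30.   5. ]
```

Call:
arm_command:
  steps:
    - {"x":0,"y":0,"z":-50,"rx":0,"ry":0,"rz":0}
    - {"x":0,"y":0,"z":-100,"rx":0,"ry":0,"rz":0}
    - {"x":0,"y":0,"z":-110,"rx":0,"ry":0,"rz":0}
    - {"x":30,"y":-35,"z":-110,"rx":0,"ry":0,"rz":0}
    - {"x":60,"y":-70,"z":-110,"rx":0,"ry":0,"rz":5}
    - {"x":90,"y":-105,"z":-110,"rx":0,"ry":0,"rz":5}
    - {"x":120,"y":-140,"z":-110,"rx":0,"ry":0,"rz":5}
    - {"x":150,"y":-170,"z":-110,"rx":0,"ry":0,"rz":5}
    - {"x":180,"y":-200,"z":-110,"rx":0,"ry":0,"rz":5}
    - {"x":210,"y":-230,"z":-110,"rx":0,"ry":0,"rz":5}
    - {"x":240,"y":-265,"z":-110,"rx":0,"ry":0,"rz":5}
    - {"x":270,"y":-300,"z":-110,"rx":0,"ry":0,"rz":5}
  grip: 1.0

```text
time_s: 1.3
tool_pos: [350.1, -268.5, 340.8]
tool_rot: [[0.986, 0.167, -0.0], [0.167, -0.986, 0.0], [-0.0, -0.0, -1.0]]
force: [1.2, -0.7, 0.5]
width: 0.2
grasp_force: 0.0
```

```bash
python3 -c "
from h import *
where();go(-90,62.5,340,0,0);go(-90,62.5,340,0,30)"
```

```text
t 1.3 world [ 350.1 -268.5  340.8] local [-171.6  -40.7] F [ 1.2 -0.7  0.5] w 0.19222485392670688 z [-0.  0. -1.] q [ 1.02 -0.15 -0.37  1.74 -0.05  1.55 -0.75]
target [ 413.5 -153.2  340. ] shift [  81.8 -103.     0.8] turn [-0.   0.   0.1]
target [ 413.5 -153.2  340. ] shift [  81.8 -103.     0.8] turn [-0.  30.   0.1]
```

Call:
arm_command:
  steps:
    - {"x":25,"y":-35,"z":0,"rx":0,"ry":0,"rz":0}
    - {"x":55,"y":-70,"z":0,"rx":0,"ry":0,"rz":0}
    - {"x":82,"y":-103,"z":0,"rx":0,"ry":0,"rz":0}
    - {"x":82,"y":-103,"z":0,"rx":0,"ry":8,"rz":0}
    - {"x":82,"y":-103,"z":0,"rx":0,"ry":16,"rz":0}
    - {"x":82,"y":-103,"z":0,"rx":0,"ry":24,"rz":0}
    - {"x":82,"y":-103,"z":0,"rx":0,"ry":30,"rz":0}
    - {"x":82,"y":-103,"z":0,"rx":0,"ry":30,"rz":0}

```text
time_s: 2.1
tool_pos: [428.6, -165.0, 318.7]
tool_rot: [[0.938, 0.167, 0.305], [0.147, -0.985, 0.086], [0.314, -0.036, -0.949]]
force: [-1.3, -1.2, 0.1]
width: 0.2
grasp_force: 0.0
```

```bash
python3 -c "
from h import *
where();go(-70,62.5,70,0,30);go(-90,62.5,340,0,30)"
```

```text
t 2.1 world [ 428.6 -165.   318.7] local [-77.1  48.4] F [-1.3 -1.2  0.1] w 0.21148938021083455 z [ 0.3   0.09 -0.95] q [ 0.61 -0.3  -0.1   1.94 -0.27  1.28 -0.85]
target [ 433.3 -149.9   70. ] shift [-71.6  -5.1 238.7] turn [-1.9 11.7 -0.8]
target [ 413.5 -153.2  340. ] shift [ -5.7 -14.8 -23.8] turn [-1.9 11.7 -0.8]
```

Call:
arm_command:
  steps:
    - {"x":-14,"y":-3,"z":48,"rx":0,"ry":2,"rz":0}
    - {"x":-28,"y":-5,"z":95,"rx":0,"ry":5,"rz":0}
    - {"x":-42,"y":-5,"z":140,"rx":0,"ry":8,"rz":0}
    - {"x":-57,"y":-5,"z":190,"rx":-1,"ry":10,"rz":0}
    - {"x":-72,"y":-5,"z":238,"rx":-2,"ry":12,"rz":-1}
    - {"x":-72,"y":-5,"z":238,"rx":-2,"ry":12,"rz":-1}
    - {"x":-72,"y":-5,"z":238,"rx":-2,"ry":12,"rz":-1}

```text
time_s: 2.8
tool_pos: [434.6, -146.0, 71.4]
tool_rot: [[0.849, 0.175, 0.499], [0.149, -0.984, 0.093], [0.507, -0.005, -0.862]]
force: [0.1, 1.0, 0.2]
width: 0.0
grasp_force: 0.0
```

Run:
```python
from h import *
where();go(-70,62.5,70,0,30);go(-45,62.5,70,0,30)
```

```text
t 2.8 world [ 434.6 -146.    71.4] local [-68.   66.2] F [0.1 1.  0.2] w 0.026100618741696807 z [ 0.5   0.09 -0.86] q [ 0.61 -0.18 -0.08  2.44 -0.7   0.57 -0.33]
target [ 433.3 -149.9   70. ] shift [-2.4  3.6  0.2] turn [-0.5 -0.5  0.4]
target [ 457.9 -145.8   70. ] shift [19.1  3.9 12.9] turn [-0.5 -0.5  0.4]
```

Call:
arm_command:
  steps:
    - {"x":8,"y":4,"z":5,"rx":0,"ry":0,"rz":0}
    - {"x":16,"y":4,"z":10,"rx":0,"ry":0,"rz":0}
    - {"x":20,"y":4,"z":13,"rx":0,"ry":0,"rz":0}
    - {"x":23,"y":4,"z":15,"rx":0,"ry":0,"rz":0}
    - {"x":26,"y":4,"z":17,"rx":0,"ry":0,"rz":0}
    - {"x":29,"y":4,"z":18,"rx":0,"ry":0,"rz":0}
    - {"x":32,"y":4,"z":20,"rx":0,"ry":0,"rz":0}
    - {"x":35,"y":4,"z":22,"rx":0,"ry":0,"rz":0}
    - {"x":38,"y":4,"z":23,"rx":0,"ry":0,"rz":0}
    - {"x":41,"y":4,"z":25,"rx":0,"ry":0,"rz":0}
    - {"x":44,"y":4,"z":27,"rx":0,"ry":0,"rz":0}
    - {"x":44,"y":4,"z":27,"rx":0,"ry":0,"rz":0}

```text
time_s: 4.0
tool_pos: [487.5, -141.6, 71.7]
tool_rot: [[0.847, 0.176, 0.501], [0.15, -0.984, 0.091], [0.51, -0.002, -0.86]]
force: [-0.6, -0.3, -0.7]
width: -0.2
grasp_force: 0.5
```

Run:
```python
from h import *
where();go(-9.5,62.5,70,0,30)
a=imaging.read_camera('top')[45:210,190:405];b=imaging.read_camera('scene')[90:350,230:455]
a=cv2.resize(a,None,fx=2.6,fy=2.6,interpolation=3)[100:];b=cv2.resize(b,None,fx=1.04,fy=1.04,interpolation=3)
s=imaging.read_camera('scene')[150:260,230:345]
s=cv2.resize(s,None,fx=2.1,fy=2.1,interpolation=3)
H=max(a.shape[0],s.shape[0]);o=np.zeros((H,a.shape[1]+s.shape[1],3),np.uint8);o[:a.shape[0],:a.shape[1]]=a;o[:s.shape[0],a.shape[1]:]=s
cv2.imwrite('pics/d1.png',o[...,::-1]);print(o.shape)
```

```text
t 4.0 world [ 487.5 -141.6   71.7] local [-15.1  61.8] F [-0.6 -0.3 -0.7] w -0.16167653207998456 z [ 0.5   0.09 -0.86] q [ 0.58 -0.07 -0.13  2.36 -0.68  0.51 -0.41]
target [ 492.9 -140.    70. ] shift [ 4.  -0.6  4.3] turn [-0.4 -0.6  0.5]
(329, 801, 3)
```

View pics/d1.png

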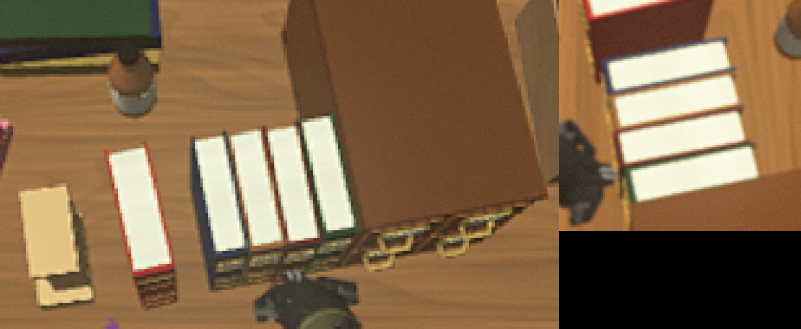

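Picture d1: oxblood top (c. (745,150) right panel) is about 3–4 mm short of flush with its neighbours; push 4 mm more, then back out.

Call:
arm_command:
  steps:
    - {"x":2,"y":0,"z":1,"rx":0,"ry":0,"rz":0}
    - {"x":3.5,"y":0,"z":2,"rx":0,"ry":0,"rz":0}
    - {"x":3.5,"y":0,"z":2,"rx":0,"ry":0,"rz":0}
    - {"x":-6,"y":0,"z":-4,"rx":0,"ry":0,"rz":0}
    - {"x":-22,"y":0,"z":-13,"rx":0,"ry":0,"rz":0}
    - {"x":-38,"y":0,"z":-24,"rx":0,"ry":0,"rz":0}
    - {"x":-23,"y":0,"z":-68,"rx":0,"ry":0,"rz":0}
    - {"x":-8,"y":0,"z":-110,"rx":0,"ry":0,"rz":0}
    - {"x":12,"y":0,"z":-150,"rx":0,"ry":-4,"rz":0}
    - {"x":37,"y":0,"z":-190,"rx":0,"ry":-12,"rz":0}
    - {"x":62,"y":0,"z":-230,"rx":0,"ry":-20,"rz":0}
    - {"x":75,"y":0,"z":-250,"rx":0,"ry":-28,"rz":0}

```text
time_s: 5.35
tool_pos: [425.3, -153.6, 330.6]
tool_rot: [[0.984, 0.174, 0.047], [0.174, -0.985, 0.005], [0.047, 0.003, -0.999]]
force: [0.4, -0.5, 0.2]
width: -0.1
grasp_force: 0.0
```

Run:
```python
from h import *
where();go(0,220,340,0,0);go(70,455,330,0,0,'y');go(70,455,330,0,30,'y')
a=imaging.read_camera('top')[115:210,260:380];b=imaging.read_camera('scene')[150:280,230:345]
cv2.imwrite('pics/e1.png',np.hstack([cv2.resize(x,(400,400),interpolation=3) for x in (a,b)])[...,::-1])
```

```text
t 5.35 world [ 425.3 -153.6  330.6] local [-78.4  60.2] F [ 0.4 -0.5  0.2] w -0.06401260507103507 z [ 0.05  0.   -1.  ] q [ 0.63 -0.16 -0.28  1.77 -0.07  1.49 -1.04]
target [476.3  17.  340. ] shift [  80.2 -159.1   -6.1] turn [ 0.2 -2.7  0.5]
target [506.5 260.3 330. ] shift [ 151.7 -393.5    6.5] turn [-2.  -2.3 90.5]
target [506.5 260.3 330. ] shift [ 151.7 -393.5    6.5] turn [-25.5  21.2  87.5]
```

View pics/e1.png

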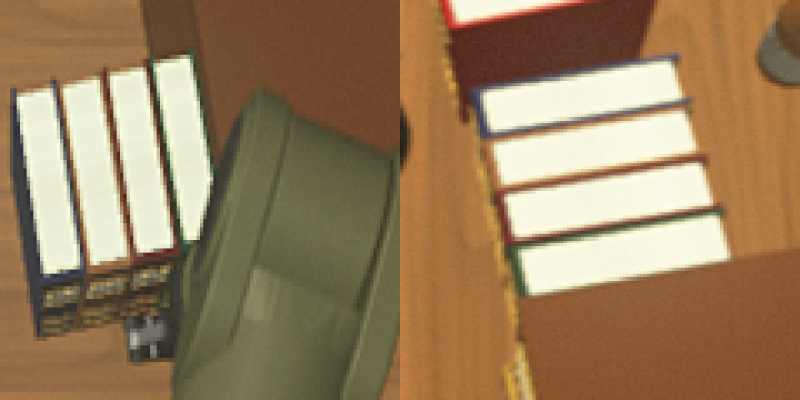

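```bash
sed -i "s/else a-np.pi\/2/else a+np.pi\/2/" h.py; python3 -c "
from h import *
go(70,455,330,0,0,'y')"
```

```text
target [506.5 260.3 330. ] shift [ 149.3 -391.8    8. ] turn [  2.5  -2.3 -89. ]
```

Call:
arm_command:
  steps:
    - {"x":20,"y":-36,"z":0,"rx":0,"ry":-3,"rz":-8}
    - {"x":40,"y":-72,"z":0,"rx":0,"ry":-3,"rz":-16}
    - {"x":56,"y":-108,"z":0,"rx":0,"ry":-3,"rz":-24}
    - {"x":70,"y":-144,"z":0,"rx":0,"ry":-3,"rz":-32}
    - {"x":84,"y":-180,"z":0,"rx":0,"ry":-3,"rz":-40}
    - {"x":98,"y":-216,"z":0,"rx":0,"ry":-3,"rz":-48}
    - {"x":110,"y":-252,"z":0,"rx":0,"ry":-3,"rz":-56}
    - {"x":122,"y":-288,"z":0,"rx":0,"ry":-3,"rz":-64}
    - {"x":134,"y":-324,"z":0,"rx":0,"ry":-3,"rz":-72}
    - {"x":146,"y":-360,"z":0,"rx":0,"ry":-3,"rz":-80}
    - {"x":152,"y":-394,"z":0,"rx":0,"ry":-2,"rz":-89}
    - {"x":152,"y":-394,"z":0,"rx":0,"ry":-2,"rz":-89}
  grip: 0.4

```text
time_s: 6.65
tool_pos: [502.7, 266.6, 331.8]
tool_rot: [[-0.169, 0.985, 0.025], [0.985, 0.169, -0.012], [-0.016, 0.022, -1.0]]
force: [-0.8, 0.8, 0.1]
width: 51.5
grasp_force: 0.0
```

Run:
```python
from h import *
where();go(70,455,330,0,-30,'y');go(70,430,12,0,-30,'y')
```

```text
t 6.65 world [502.7 266.6 331.8] local [ 67.3 461.8] F [-0.8  0.8  0.1] w 51.48157003947125 z [ 0.02 -0.01 -1.  ] q [ 0.13  0.17 -0.77  1.49  0.14  1.52 -0.47]
target [506.5 260.3 330. ] shift [-6.8  2.6  2. ] turn [  1.3 -29.1  -0.1]
target [510.7 235.6  12. ] shift [-26.7  -4.6 320.3] turn [  1.3 -29.1  -0.1]
```

Run:
```python
from h import *
c,q=np.cos(p[2]),np.sin(p[2])
im=imaging.read_camera('top')
for uv,z in [([(157,158)],0),([(178,163),(159,157)],40),([(165,130),(183,135)],190)]:
    w=P('top',uv,z)[:,:2]-p[:2];print(z,(w@np.array([[c,-q],[q,c]])).round(0))
cv2.imwrite('pics/f1.png',cv2.resize(im[70:270,90:330],(720,600),interpolation=3)[...,::-1])
```

```text
0 [[200. 539.]]
40 [[157. 460.]
 [190. 522.]]
190 [[224. 458.]
 [198. 405.]]
```

View pics/f1.png

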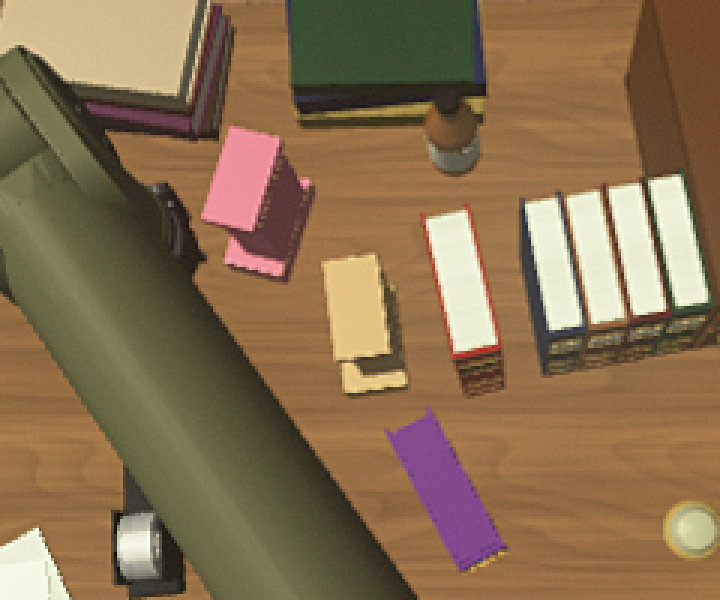

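Call:
arm_command:
  steps:
    - {"x":-7,"y":0,"z":0,"rx":0,"ry":-8,"rz":0}
    - {"x":-7,"y":0,"z":20,"rx":0,"ry":-16,"rz":0}
    - {"x":-7,"y":-1,"z":60,"rx":1,"ry":-24,"rz":0}
    - {"x":-9,"y":-2,"z":100,"rx":1,"ry":-29,"rz":0}
    - {"x":-12,"y":-3,"z":145,"rx":1,"ry":-29,"rz":0}
    - {"x":-16,"y":-5,"z":190,"rx":1,"ry":-29,"rz":0}
    - {"x":-20,"y":-7,"z":235,"rx":1,"ry":-29,"rz":0}
    - {"x":-24,"y":-8,"z":275,"rx":1,"ry":-29,"rz":0}
    - {"x":-27,"y":-8,"z":305,"rx":1,"ry":-29,"rz":0}
    - {"x":-27,"y":-8,"z":317,"rx":1,"ry":-29,"rz":0}
    - {"x":-27,"y":-8,"z":317,"rx":1,"ry":-29,"rz":0}

```text
time_s: 7.8
tool_pos: [509.8, 226.0, 14.9]
tool_rot: [[-0.129, 0.988, 0.08], [0.854, 0.151, -0.498], [-0.504, 0.004, -0.864]]
force: [-0.3, -0.0, 1.1]
width: 51.2
grasp_force: 0.0
```

Run:
```python
from h import *
where();go(66,400,14,0,-30,'y');go(66,300,14,0,-30,'y')
```

```text
t 7.8 world [509.8 226.   14.9] local [ 67.5 420.6] F [-0.3 -0.   1.1] w 51.150522086927126 z [ 0.08 -0.5  -0.86] q [-0.23  0.63 -0.66  1.72  0.78  1.39 -1.05]
target [511.7 205.4  14. ] shift [-17.4  -1.2  11.2] turn [-0.2  0.3 -0.8]
target [528.2 106.8  14. ] shift [-1.038e+02  1.000e-01  6.160e+01] turn [-0.2  0.3 -0.8]
```

Call:
arm_command:
  steps:
    - {"x":-9,"y":0,"z":5,"rx":0,"ry":0,"rz":-0.8}
    - {"x":-15,"y":0,"z":9,"rx":0,"ry":0,"rz":-0.8}
    - {"x":-20,"y":0,"z":12,"rx":0,"ry":0,"rz":-0.8}
    - {"x":-24,"y":0,"z":14,"rx":0,"ry":0,"rz":-0.8}
    - {"x":-28,"y":0,"z":16,"rx":0,"ry":0,"rz":-0.8}
    - {"x":-32,"y":0,"z":18.5,"rx":0,"ry":0,"rz":-0.8}
    - {"x":-36,"y":0,"z":21,"rx":0,"ry":0,"rz":-0.8}
    - {"x":-40,"y":0,"z":23,"rx":0,"ry":0,"rz":-0.8}
    - {"x":-44,"y":0,"z":25.5,"rx":0,"ry":0,"rz":-0.8}
    - {"x":-48,"y":0,"z":28,"rx":0,"ry":0,"rz":-0.8}
    - {"x":-52,"y":0,"z":30,"rx":0,"ry":0,"rz":-0.8}
    - {"x":-52,"y":0,"z":30,"rx":0,"ry":0,"rz":-0.8}

```text
time_s: 9.0
tool_pos: [519.9, 171.2, 16.9]
tool_rot: [[-0.144, 0.986, 0.086], [0.855, 0.167, -0.492], [-0.499, 0.002, -0.867]]
force: [0.7, 5.7, 1.7]
width: 50.8
grasp_force: 2.6
```

```bash
cat >> h.py <<'E'
def pair(name,ta=(105,210,190,345),sa=(100,270,225,345)):
    a=imaging.read_camera('top')[ta[0]:ta[1],ta[2]:ta[3]];b=imaging.read_camera('scene')[sa[0]:sa[1],sa[2]:sa[3]]
    f=min(420/a.shape[1],560/a.shape[0]);g=min(375/b.shape[1],560/b.shape[0])
    a=cv2.resize(a,None,fx=f,fy=f,interpolation=3);b=cv2.resize(b,None,fx=g,fy=g,interpolation=3)
    o=np.zeros((max(len(a),len(b)),a.shape[1]+b.shape[1],3),np.uint8);o[:len(a),:a.shape[1]]=a;o[:len(b),a.shape[1]:]=b
    cv2.imwrite(name,o[...,::-1]);print(o.shape,'f',f,'g',g,'split',a.shape[1])
E
python3 - <<'E'
from h import *
where();go(66,330,14,0,-30,'y');pair('pics/g1.png')
E
```

```text
t 9.0 world [519.9 171.2  16.9] local [ 68.5 364.9] F [0.7 5.7 1.7] w 50.807743587774254 z [ 0.09 -0.49 -0.87] q [-0.13  0.57 -0.66  1.79  0.79  1.33 -0.97]
target [523.2 136.3  14. ] shift [-28.8  -2.6  19.9] turn [ 0.2 -0.1  0. ]
(531, 795, 3) f 2.7096774193548385 g 3.125 split 420
```

View pics/g1.png

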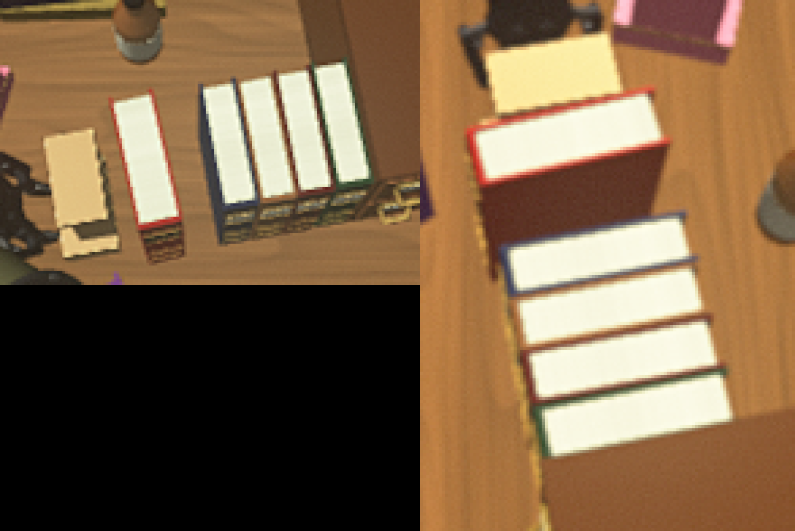

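Picture g1: bookend upright and sliding (cap at (75,175)), fingers low behind it, everything else unmoved. Continue.

Call:
arm_command:
  steps:
    - {"x":-3,"y":0,"z":2,"rx":0,"ry":0,"rz":0}
    - {"x":-6,"y":0,"z":4,"rx":0,"ry":0,"rz":0}
    - {"x":-9,"y":-1,"z":6,"rx":0,"ry":0,"rz":0}
    - {"x":-12,"y":-1,"z":8,"rx":0,"ry":0,"rz":0}
    - {"x":-15,"y":-1,"z":10,"rx":0,"ry":0,"rz":0}
    - {"x":-18,"y":-1,"z":12,"rx":0,"ry":0,"rz":0}
    - {"x":-20,"y":-2,"z":13,"rx":0,"ry":0,"rz":0}
    - {"x":-22,"y":-2,"z":14,"rx":0,"ry":0,"rz":0}
    - {"x":-24,"y":-2,"z":15,"rx":0,"ry":0,"rz":0}
    - {"x":-26,"y":-2,"z":16,"rx":0,"ry":0,"rz":0}
    - {"x":-28,"y":-2,"z":17.5,"rx":0,"ry":0,"rz":0}
    - {"x":-30,"y":-2,"z":18.5,"rx":0,"ry":0,"rz":0}

```text
time_s: 10.3
tool_pos: [523.9, 139.9, 16.0]
tool_rot: [[-0.147, 0.985, 0.088], [0.856, 0.171, -0.487], [-0.495, 0.004, -0.869]]
force: [-1.6, 13.2, 5.4]
width: 51.2
grasp_force: 6.3
```

Call:
arm_command:
  steps:
    - {"x":-2,"y":0,"z":1,"rx":0,"ry":0,"rz":0}
    - {"x":-4,"y":0,"z":2,"rx":0,"ry":0,"rz":0}
    - {"x":-6,"y":0,"z":3,"rx":0,"ry":0,"rz":0}
    - {"x":-8,"y":0,"z":4.5,"rx":0,"ry":0,"rz":0}
    - {"x":-10,"y":0,"z":6,"rx":0,"ry":0,"rz":0}
    - {"x":-10,"y":0,"z":6,"rx":0,"ry":0,"rz":0}

```text
time_s: 10.9
tool_pos: [525.8, 129.0, 16.0]
tool_rot: [[-0.146, 0.985, 0.088], [0.857, 0.171, -0.486], [-0.494, 0.004, -0.869]]
force: [-1.8, 12.6, 5.1]
width: 51.4
grasp_force: 6.2
```

Run:
```python
from h import *
where();go(66,287,14,0,-30,'y');pair('pics/g2.png')
```

```text
t 10.9 world [525.8 129.   16. ] local [ 67.3 322.3] F [-1.8 12.6  5.1] w 51.370623707919286 z [ 0.09 -0.49 -0.87] q [-0.06  0.53 -0.65  1.85  0.8   1.28 -0.92]
target [530.3  93.9  14. ] shift [-29.7  -1.6  19.2] turn [ 0.4 -0.4  0.2]
(531, 795, 3) f 2.7096774193548385 g 3.125 split 420
```

View pics/g2.png

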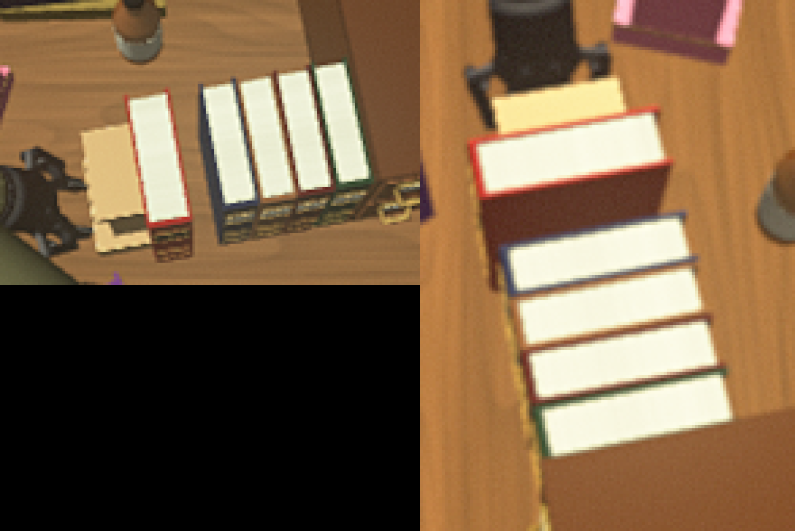

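Picture g2: red book upright, squared up against the bookend (top at (160,160)), gap to navy remains about 25–30 mm. Continue slowly.

Call:
arm_command:
  steps:
    - {"x":-2,"y":0,"z":1,"rx":0,"ry":0,"rz":0}
    - {"x":-4,"y":0,"z":2,"rx":0,"ry":0,"rz":0}
    - {"x":-6,"y":0,"z":3.5,"rx":0,"ry":0,"rz":0}
    - {"x":-8,"y":0,"z":5,"rx":0,"ry":0,"rz":0}
    - {"x":-10,"y":0,"z":6,"rx":0,"ry":0,"rz":0}
    - {"x":-12,"y":-1,"z":7,"rx":0,"ry":0,"rz":0}
    - {"x":-14,"y":-1,"z":8,"rx":0,"ry":0,"rz":0}
    - {"x":-16,"y":-1,"z":9.5,"rx":0,"ry":0,"rz":0}
    - {"x":-18,"y":-1,"z":10.5,"rx":0,"ry":0,"rz":0}
    - {"x":-20,"y":-1,"z":12,"rx":0,"ry":0,"rz":0}
    - {"x":-22,"y":-1,"z":13,"rx":0,"ry":0,"rz":0}
    - {"x":-22,"y":-1,"z":13,"rx":0,"ry":0,"rz":0}

```text
time_s: 12.2
tool_pos: [529.5, 103.9, 16.0]
tool_rot: [[-0.146, 0.985, 0.089], [0.857, 0.171, -0.486], [-0.495, 0.005, -0.869]]
force: [-1.1, 13.3, 5.1]
width: 51.7
grasp_force: 6.4
```

Call:
arm_command:
  steps:
    - {"x":-1.5,"y":0,"z":1,"rx":0,"ry":0,"rz":0}
    - {"x":-3,"y":0,"z":2,"rx":0,"ry":0,"rz":0}
    - {"x":-3,"y":0,"z":2,"rx":0,"ry":0,"rz":0}

```text
time_s: 12.5
tool_pos: [530.2, 100.9, 16.0]
tool_rot: [[-0.147, 0.985, 0.09], [0.857, 0.172, -0.486], [-0.494, 0.006, -0.869]]
force: [-2.5, 14.1, 7.1]
width: 51.1
grasp_force: 7.0
```

Run:
```python
from h import *
where();go(66,287,14,0,-30,'y')
```

```text
t 12.5 world [530.2 100.9  16. ] local [ 67.  293.9] F [-2.5 14.1  7.1] w 51.096697078947734 z [ 0.09 -0.49 -0.87] q [-0.02  0.51 -0.64  1.87  0.81  1.25 -0.88]
target [530.3  93.9  14. ] shift [-5.  -1.   5.1] turn [ 0.5 -0.4  0.2]
```

Push on in small steps, watching for the force rise that marks the row closing.

Call:
arm_command:
  steps:
    - {"x":-1,"y":0,"z":0.5,"rx":0,"ry":0,"rz":0}
    - {"x":-2,"y":0,"z":1,"rx":0,"ry":0,"rz":0}
    - {"x":-2.5,"y":0,"z":1.5,"rx":0,"ry":0,"rz":0}
    - {"x":-2.5,"y":0,"z":1.5,"rx":0,"ry":0,"rz":0}

```text
time_s: 12.9
tool_pos: [530.6, 98.4, 16.0]
tool_rot: [[-0.147, 0.985, 0.09], [0.857, 0.172, -0.486], [-0.494, 0.006, -0.869]]
force: [-3.0, 14.1, 8.4]
width: 51.4
grasp_force: 7.3
```

Call:
arm_command:
  steps:
    - {"x":-1,"y":0,"z":0.5,"rx":0,"ry":0,"rz":0}
    - {"x":-2,"y":0,"z":1,"rx":0,"ry":0,"rz":0}
    - {"x":-2.5,"y":0,"z":1.5,"rx":0,"ry":0,"rz":0}
    - {"x":-2.5,"y":0,"z":1.5,"rx":0,"ry":0,"rz":0}

```text
time_s: 13.3
tool_pos: [531.1, 95.5, 15.9]
tool_rot: [[-0.147, 0.985, 0.09], [0.857, 0.172, -0.486], [-0.494, 0.006, -0.869]]
force: [-1.9, 14.5, 8.3]
width: 51.1
grasp_force: 7.4
```

Call:
arm_command:
  steps:
    - {"x":-1,"y":0,"z":0.5,"rx":0,"ry":0,"rz":0}
    - {"x":-2,"y":0,"z":1,"rx":0,"ry":0,"rz":0}
    - {"x":-2,"y":0,"z":1,"rx":0,"ry":0,"rz":0}

```text
time_s: 13.6
tool_pos: [531.2, 94.8, 16.0]
tool_rot: [[-0.148, 0.985, 0.09], [0.858, 0.173, -0.484], [-0.492, 0.006, -0.871]]
force: [-3.7, 16.4, 9.1]
width: 50.9
grasp_force: 8.7
```

Run:
```python
from h import *
where();go(66,287,14,0,-30,'y')
```

```text
t 13.6 world [531.2  94.8  16. ] local [ 67.  287.7] F [-3.7 16.4  9.1] w 50.94523525890424 z [ 0.09 -0.48 -0.87] q [-0.01  0.5  -0.63  1.88  0.81  1.24 -0.87]
target [530.3  93.9  14. ] shift [ 0.4 -1.   2. ] turn [ 0.5 -0.5  0.2]
```

Call:
arm_command:
  steps:
    - {"x":-1,"y":0,"z":0.5,"rx":0,"ry":0,"rz":0}
    - {"x":-2,"y":0,"z":1,"rx":0,"ry":0,"rz":0}
    - {"x":-2,"y":0,"z":1,"rx":0,"ry":0,"rz":0}

```text
time_s: 13.9
tool_pos: [531.5, 93.7, 16.0]
tool_rot: [[-0.148, 0.985, 0.091], [0.859, 0.174, -0.482], [-0.491, 0.006, -0.871]]
force: [-4.9, 19.8, 8.6]
width: 51.2
grasp_force: 9.8
```

Call:
arm_command:
  steps:
    - {"x":-1,"y":0,"z":0.5,"rx":0,"ry":0,"rz":0}
    - {"x":-2,"y":0,"z":1,"rx":0,"ry":0,"rz":0}
    - {"x":-2,"y":0,"z":1,"rx":0,"ry":0,"rz":0}

```text
time_s: 14.2
tool_pos: [531.6, 93.2, 16.0]
tool_rot: [[-0.15, 0.985, 0.091], [0.86, 0.175, -0.48], [-0.489, 0.006, -0.872]]
force: [-6.1, 21.7, 9.2]
width: 51.0
grasp_force: 11.2
```

Run:
```python
from h import *
where();go(66,287,14,0,-30,'y');pair('pics/g3.png',(115,205,200,335),(130,260,230,330))
```

```text
t 14.2 world [531.6  93.2  16. ] local [ 67.1 286.1] F [-6.1 21.7  9.2] w 51.011558127935416 z [ 0.09 -0.48 -0.87] q [-0.    0.5  -0.63  1.88  0.81  1.23 -0.87]
target [530.3  93.9  14. ] shift [ 1.8 -1.1  1.3] turn [ 0.6 -0.7  0.3]
(488, 795, 3) f 3.111111111111111 g 3.75 split 420
```

View pics/g3.png

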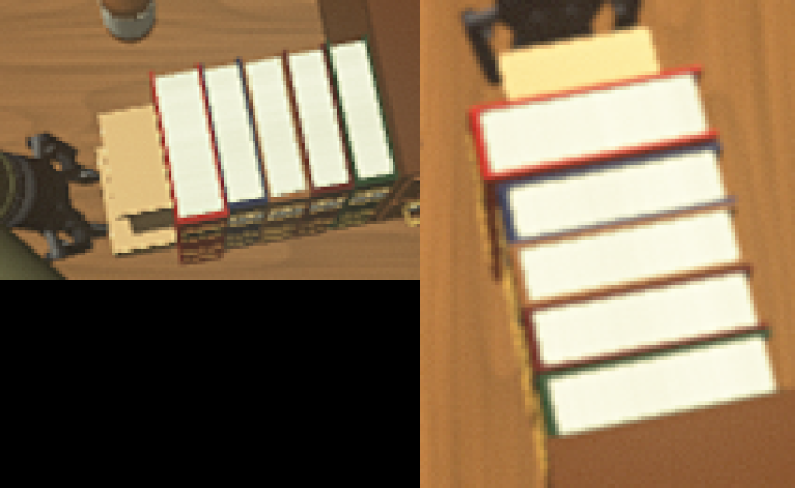

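Picture g3: the row is closed visually, red top at (190,140) touching navy, bookend flat against the red book. Checking numbers.

Run:
```python
from h import *
c,q=np.cos(p[2]),np.sin(p[2]);T=np.array([[c,-q],[q,c]])
f=3.1111
A2=lambda l:np.array(l,float)/f+[199.7,114.7]
B2=lambda l:(np.array(l,float)-[420,0])/3.75+[229.7,129.7]
for n,cam,pts,z in [('red t','top',A2([(150,73),(178,221),(203,66),(229,215)]),240),('red s','scene',B2([(470,105),(700,68),(488,180),(718,135)]),240),
 ('cap','top',A2([(97,112),(107,218),(150,105)]),190),('ox','top',A2([(287,52),(322,44),(350,185),(312,190)]),225),('navy','top',A2([(203,66),(240,60),(268,202),(232,207)]),225),('green','top',A2([(330,42),(365,38),(395,175),(357,180)]),225),
 ('ox s','scene',B2([(527,308),(535,370)]),225),('green s','scene',B2([(542,378),(553,436)]),225),('navy s','scene',B2([(500,185),(513,238)]),225)]:
    print(n,((P(cam,pts,z)[:,:2]-p[:2])@T).round(1).tolist())
```

```text
red t [[136.4, 210.7], [-7.7, 208.8], [134.4, 160.5], [-10.2, 161.8]]
red s [[-10.6, 210.3], [135.7, 207.6], [-8.4, 159.4], [136.3, 161.4]]
cap [[122.8, 267.5], [16.7, 274.6], [120.8, 215.2]]
ox [[139.0, 78.3], [141.0, 44.1], [1.3, 45.0], [2.7, 80.6]]
navy [[139.4, 159.5], [139.1, 123.8], [-1.5, 123.0], [-0.4, 156.8]]
green [[141.6, 36.2], [139.6, 2.8], [3.4, 2.1], [4.8, 37.7]]
ox s [[0.5, 79.5], [-1.9, 41.3]]
green s [[1.3, 35.8], [1.1, 0.8]]
navy s [[-1.3, 160.1], [0.3, 124.6]]
```

Call:
arm_command:
  steps:
    - {"x":-2,"y":0,"z":1,"rx":0,"ry":0,"rz":0}
    - {"x":-4,"y":0,"z":2,"rx":0,"ry":0,"rz":0}
    - {"x":-4,"y":0,"z":2,"rx":0,"ry":0,"rz":0}
    - {"x":-4,"y":0,"z":2,"rx":0,"ry":0,"rz":0}

```text
time_s: 14.7
tool_pos: [532.1, 91.3, 16.1]
tool_rot: [[-0.151, 0.984, 0.092], [0.861, 0.177, -0.477], [-0.486, 0.007, -0.874]]
force: [-6.6, 26.3, 9.0]
width: 51.4
grasp_force: 13.4
```

Run:
```python
from h import *
where()
c,q=np.cos(p[2]),np.sin(p[2]);T=np.array([[c,-q],[q,c]])
L=lambda cam,pts,z:((P(cam,pts,z)[:,:2]-p[:2])@T)
for cam in ('top','scene'):
    im=imaging.read_camera(cam)
    # maple cap: project expected cap top rect, find bright-tan pixels nearby at outer edge
    n=60;xs=np.linspace(25,112,n)
    e=[]
    for x in xs:
        ys=np.arange(245,300,.5)
        w=np.c_[(T@np.c_[np.full(len(ys),x),ys].T).T+p[:2],np.full(len(ys),190.)]
        uv=Q(cam,w).astype(np.float32)
        g=cv2.remap(cv2.GaussianBlur(im,(0,0),.7)[...,0].astype(np.float32),uv[None,:,0],uv[None,:,1],1)[0]
        d=np.diff(g,n=1); e.append(ys[np.argmin(np.convolve(d,np.ones(9),'same'))])
    e=np.array(e);k=np.polyfit(xs,e,1);r=abs(e-np.polyval(k,xs));ok=r<np.median(r)*2.5+.3
    k=np.polyfit(xs[ok],e[ok],1);print(cam,'outer edge y at x=70',np.polyval(k,70).round(1),'yaw deg',np.degrees(k[0]).round(2),ok.sum(),e[::6])
```

```text
t 14.7 world [532.1  91.3  16.1] local [ 67.4 284.1] F [-6.6 26.3  9. ] w 51.354966482877614 z [ 0.09 -0.48 -0.87] q [ 0.    0.5  -0.64  1.89  0.81  1.23 -0.86]
top outer edge y at x=70 276.2 yaw deg -0.24 54 [296.  273.5 274.  273.  274.5 274.5 293.  292.  297.  265.5]
scene outer edge y at x=70 264.7 yaw deg 0.63 50 [263.5 264.  264.5 264.  265.  265.  264.5 279.5 264.  264.5]
```

Bookend's cap outer edge is at 264.7 mm, so its inner face is at about 208.7 mm with 0.6° yaw. Tight and square; back off.

Call:
arm_command:
  steps:
    - {"x":4,"y":0,"z":-2,"rx":0,"ry":0,"rz":0}
    - {"x":8,"y":0,"z":-4.5,"rx":0,"ry":0,"rz":0}
    - {"x":14,"y":0,"z":-8,"rx":0,"ry":0,"rz":0}
    - {"x":30,"y":0,"z":-17,"rx":0,"ry":0,"rz":0}
    - {"x":50,"y":0,"z":-28,"rx":0,"ry":0,"rz":0}
    - {"x":75,"y":0,"z":-42,"rx":0,"ry":0,"rz":0}
    - {"x":95,"y":0,"z":-80,"rx":0,"ry":0,"rz":0}
    - {"x":95,"y":0,"z":-125,"rx":0,"ry":0,"rz":0}
    - {"x":95,"y":0,"z":-170,"rx":0,"ry":0,"rz":0}
    - {"x":95,"y":0,"z":-170,"rx":0,"ry":0,"rz":0}

```text
time_s: 15.8
tool_pos: [504.7, 248.4, 119.5]
tool_rot: [[-0.144, 0.985, 0.091], [0.856, 0.17, -0.489], [-0.497, 0.007, -0.868]]
force: [0.5, 0.7, 0.3]
width: 51.1
grasp_force: 0.0
```

Run:
```python
from h import *
where()
c,q=np.cos(p[2]),np.sin(p[2]);T=np.array([[c,-q],[q,c]])
def edge(im,cam,fix,rng,z,axis,ch,sign):
    e=[];g0=cv2.GaussianBlur(im,(0,0),.7)[...,ch].astype(np.float32)
    for f in fix:
        s=np.arange(*rng,.5);l=np.c_[np.full(len(s),f),s] if axis=='y' else np.c_[s,np.full(len(s),f)]
        uv=Q(cam,np.c_[(T@l.T).T+p[:2],np.full(len(s),z)]).astype(np.float32)
        g=cv2.remap(g0,uv[None,:,0],uv[None,:,1],1)[0];d=np.convolve(np.diff(g),np.ones(9),'valid')
        e.append(s[4+np.argmax(sign*d)])
    return np.array(e)
ims={k:imaging.read_camera(k) for k in ('top','scene')}
xs=np.linspace(30,110,30)
for cam in ims:
    e=edge(ims[cam],cam,xs,(245,300),190,'y',0,-1);k=np.polyfit(xs,e,1);print(cam,'cap outer med',np.median(e),'yaw',np.degrees(k[0]).round(2),'sd',np.std(e-np.polyval(k,xs)).round(1))
    for n,y,z in [('green',20,225),('ox',60,225),('tan',100,225),('navy',140,225),('red',184,240)]:
        f=edge(ims[cam],cam,np.linspace(y-9,y+9,9),(-45,45),z,'x',2,1);b=edge(ims[cam],cam,np.linspace(y-9,y+9,9),(100,180),z,'x',2,-1)
        print('  ',n,'paper front/back x',np.median(f),np.median(b))
```

```text
t 15.8 world [504.7 248.4 119.5] local [ 66.2 443.5] F [0.5 0.7 0.3] w 51.10132417017487 z [ 0.09 -0.49 -0.87] q [-0.21  0.51 -0.72  1.65  0.7   1.53 -0.95]
top cap outer med 273.5 yaw -6.6 sd 2.3
   green paper front/back x 6.0 137.0
   ox paper front/back x 5.0 136.0
   tan paper front/back x 4.5 135.5
   navy paper front/back x 4.5 135.5
   red paper front/back x -4.0 132.0
scene cap outer med 264.5 yaw 0.33 sd 0.3
   green paper front/back x 3.5 135.5
   ox paper front/back x 2.5 134.5
   tan paper front/back x 2.0 133.5
   navy paper front/back x 3.0 134.0
   red paper front/back x -7.0 130.5
```

```bash
python3 -c "
from rig import env
print(env.sign_off())"
```

```text
the job is handed in; nothing more can be done
None
```

I handed the job in after 15.8 s: by final camera measurements the four volumes' spines are flush within about 2 mm, the red book's about 10 mm proud (allowed 25), and the bookend's inner face about 209 mm from the cabinet, within 1° of square. The overhead camera gave no clean bookend edge, so that position rests on the scene camera alone, and the hand-in returned no verdict.

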